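# Bring down the plungers of the gluing press

## Robot

A 6-joint arm with a two-finger parallel gripper is mounted at the origin on a cart in front of the work surface, level with it; the furniture and walls round the work are solid. World frame = base frame: x ahead of the robot, y to its left, z up, the work surface at z = 0. Lengths are in m, angles in rad, forces in N, time in s.
With the tool pointing down it reaches from about 0.15 to 0.775 m from the base axis. Payload 6.1 kg.
Tool frame: the origin (TCP) lies midway between the tips of the shut fingers; the grasp point (between the pads) lies 19 mm behind it; z points along the fingers, y is the direction in which the jaws open and shut (so a half turn about z gives the same grasp; the last joint's range is limited). The gripper opens to 85 mm and grips with 20 to 120 N. Pads are 22 mm wide; open, the fingers measure 114 mm over their backs; the gripper's body (76 mm by 85 mm) begins 54 mm behind the grasp point. The pads swing forward as they close: fully open they stand 13 mm farther back than shut.
Start: joints at [-1.277, 0.126, -0.04, 1.405, 0, 1.571], TCP at [0.152, -0.502, 0.198] pointing down, gripper open.
Joint ranges: [-2.72, 2.72], [-0.95, 1.95], [-1.27, 1.35], [-1.78, 2.02], [-1.46, 1.47], [-3.14, 3.14]. Speed limits (rad/s): [2.39, 2.39, 3.01, 3.14, 3.14, 3.14].

## Interface

Orientations are given as a unit quaternion [w, x, y, z].
In Python, from plant import robot gives the robot as it stands.
- The arm moves only by the tool drive_tool, never from a script. Its argument "series" is a list of rows, each a list of 4 numbers: the shift along the tool's x, y, z each as a share of 0.075 m, from -1 to 1, then the turn about the tool's z as a share of 60 degrees, from -1 to 1. A call has exactly 10 rows; each row shifts and turns the commanded pose from where the row before left it, along the tool's axes as they then stand; what a row does not reach is not made up. A row lasts 1/8 s, in which the tool goes at most 62.5 mm and 10.7 degrees, less where a joint would pass 70% of its speed; a pose out of reach is approached as far as the arm can. A call with a number of a shift or a turn outside -1 to 1 is refused whole. A call with a gripper value outside its range is refused whole. "gripper" is the finger opening in mm, from 0 to 85.4, set as the call begins (left out, the last holds). The fingers move at their own pace and stop on an object; "grip_force" is the grip in N (left out, the last holds). Time passes only in rows, so rows that do not move let the fingers close, or fill a call up. It gives the time, the measured TCP pose, the force and the opening at its end, in the units of the state.
- robot.get_state(): the state, without advancing time (a new reading comes with each control period).
- robot.camera(name): name is "scene" or "top" or "wrist"; returns a dict with "image" (384x512x3 uint8, red, green, blue), "z_map" (384x512 float32, m along the optical axis (not along the pixel's ray), 0 where there is no reading), "fx", "fy", "cx", "cy" (pixels), "dist_coeffs" ([k1, k2, p1, p2, k3] as OpenCV has them; the pictures are not rectified), "origin" and "orientation" of the camera in the world; the wrist camera has in their place "hand_eye" (4x4, takes a point from camera to tool coordinates, whose origin is the TCP and whose axes are the flange's). Camera axes: x right, y up, looking along -z (the intrinsics and any distortion apply to the point x, -y, -z); pixel columns grow to the right and rows downward; lengths in m; the calibration is good to about 2 mm. A picture is of the moment at which its call begins: read the wrist's pose just before it.
- robot.hand_in(): hands the job in, once; it reports no verdict.
The state is a dict: "time": time; "qpos": joint angles; "qd": joint speeds; "joint_efforts": joint torques, N m; "tool_pos": TCP position; "orientation": TCP orientation; "wrist_force": force on the tool from outside, world axes, zero at the start; "moment": the same for the moment, N m; "width": opening from 0.0 (shut) to 1.0 (fully open).
Only numpy, scipy, OpenCV 4.12 (cv2) and the standard library are available. Lean on these libraries where they do the work, as an engineer would, in place of code of your own. Each camera call takes 0.05 s, during which the arm holds its last target. There are 200 camera calls.

## Task

On the bridge-gluing press, push the three black plunger knobs down with your fingertips until its rubber foot rests on the bridge blank: first the broadest knob, then the medium one, and last the smallest. Push each lightly from above, without gripping or pulling it up, and leave the tools lying around the press where they are.

Things in the scene. Friction and masses are not known exactly. Their poses are not given: they have to be found in the camera images.
- press: Bridge-gluing press, fixed: plywood board 130 x 290 x 18 mm, a dark bridge blank (36 x 180 x 10 mm) along it and above that an aluminium cross-bar 34 mm wide, top 86 mm up, on wooden posts. Three plungers pass through collars (tops 92 mm up) in a row at -75, 0, +75 mm along y; which is where varies. Origin: centre of the underside; y runs along the bar, x across it.
- broad_top (a point): Centre of the flat top of the broad knob, a round black knob 46 mm in diameter and 16 mm high on a 12 mm steel stem. The three knobs differ only in diameter (46, 34, 24 mm). The top is 140 mm above the bench at joint value 0 and 116 mm above it when the foot rests on the blank.
- broad_plunger (a joint): Travel of the plunger with the broad knob, m: 0 fully up, 0.024 down with its rubber foot resting on the bridge blank. Starts between 0.004 and 0.008. Slides with 3 N of friction plus 20 N per m/s, has no return spring and stays where it is left; 0.024 is a hard stop. The knob itself is sprung on its stem, giving 3 N per mm for up to 8 mm.
- medium_top (a point): Centre of the flat top of the medium knob, a round black knob 34 mm in diameter and 16 mm high on a 12 mm steel stem. The three knobs differ only in diameter (46, 34, 24 mm). The top is 140 mm above the bench at joint value 0 and 116 mm above it when the foot rests on the blank.
- medium_plunger (a joint): Travel of the plunger with the medium knob, m: 0 fully up, 0.024 down with its rubber foot resting on the bridge blank. Starts between 0.004 and 0.008. Slides with 3 N of friction plus 20 N per m/s, has no return spring and stays where it is left; 0.024 is a hard stop. The knob itself is sprung on its stem, giving 3 N per mm for up to 8 mm.
- small_top (a point): Centre of the flat top of the small knob, a round black knob 24 mm in diameter and 16 mm high on a 12 mm steel stem. The three knobs differ only in diameter (46, 34, 24 mm). The top is 140 mm above the bench at joint value 0 and 116 mm above it when the foot rests on the blank.
- small_plunger (a joint): Travel of the plunger with the small knob, m: 0 fully up, 0.024 down with its rubber foot resting on the bridge blank. Starts between 0.004 and 0.008. Slides with 3 N of friction plus 20 N per m/s, has no return spring and stays where it is left; 0.024 is a hard stop. The knob itself is sprung on its stem, giving 3 N per mm for up to 8 mm.
- driver: Loose yellow-handled screwdriver, 27 x 184 x 26 mm, lying in front of the press; origin under its middle, long axis y.
- sanding_block: Loose brown sanding block, 60 x 110 x 24 mm, in front of the press; origin under its middle, long axis y.
- spring_clamp: Loose black spring clamp, 79 x 131 x 17 mm, lying behind the press; origin under its middle, long axis y.
- block_plane: Loose steel block plane, 49 x 160 x 47 mm, standing beside the left (+y) end of the press; origin under its middle, long axis y.

How it is judged:
On the way, in this order (a step that is already met when the one before it is completed fails the run):
1. the broad plunger is down, the other two still up (value of joint broad_plunger above 0.021 m and value of joint each of medium_plunger, small_plunger below 0.012 m), for 0.1 s.
2. the medium plunger is down too, the small one still up (value of joint each of broad_plunger, medium_plunger above 0.021 m and value of joint small_plunger below 0.012 m), for 0.1 s.
3. the small plunger is down too (value of joint each of broad_plunger, medium_plunger, small_plunger above 0.021 m), for 0.1 s.
At the end, for the whole second after the job is handed in: All three plungers are down, their feet within 3 mm of the bridge blank (joint values above 0.021), and the four loose tools lie at rest within 30 mm of where they started (all of step 3 and distance of each of driver, sanding_block, spring_clamp, block_plane from where it was at the start of the episode below 0.03 m and linear speed of each of driver, sanding_block, spring_clamp, block_plane below 0.02 m/s); the robot touches nothing.
It fails at once if the medium plunger is pushed before the broad one is down (value of joint medium_plunger above 0.012 m and value of joint broad_plunger below 0.021 m).
It fails at once if the small plunger is pushed before the other two are down (value of joint small_plunger above 0.012 m and value of joint any of broad_plunger, medium_plunger below 0.021 m).
It fails at once if a knob is pushed with more than 30 N (contact force between anything else and broad_plunger above 30 N or contact force between anything else and medium_plunger above 30 N or contact force between anything else and small_plunger above 30 N).
It fails at once if a plunger is pulled up (value of joint any of broad_plunger, medium_plunger, small_plunger below 0.001 m).
It fails at once if a loose tool is lifted or shifted by more than 30 mm (distance of any of driver, sanding_block, spring_clamp, block_plane from where it was at the start of the episode above 0.03 m).
It also fails if it takes over 40 s, if anything falls off the work surface, if the arm or the gripper's body presses on something with over 40 N, if the wrist force passes 120 N, or if a joint passes its speed limit or range.

## Working session

There is one attempt and no reset: what is moved stays moved. The work goes in short steps, Python scripts to look and compute and a tool call to move; the robot and the scene stay as the last step left them, time stands still between calls to the robot, and variables do not carry over. Pictures are saved under pics/ and viewed, on a budget of 10 in all, crops included, one or two more only if the job needs it, and the job is handed in when it is done.

Besides the shell and the picture viewer there is one more tool, called as name([rows], argument=value, ...), one row to a line, values as JSON. drive_tool: Moves the arm, as the interface text tells. Shift numbers are shares of 0.075 m and turn numbers shares of 60 degrees, none past 1 either way. Its arguments: {"type":"object","properties":{"series":{"type":"array"},"gripper":{"type":"number"},"grip_force":{"type":"number"}},"required":["series"]}

```bash
mkdir -p pics; cat > h.py <<'E'
import numpy as np,cv2
from scipy.spatial.transform import Rotation as R
from plant import robot
def pts(c,o=None,q=None):
    h,w=c["z_map"].shape
    u,v=np.meshgrid(np.arange(w),np.arange(h))
    K=np.array([[c["fx"],0,c["cx"]],[0,c["fy"],c["cy"]],[0,0,1.]])
    n=cv2.undistortPoints(np.stack([u,v],-1).reshape(-1,1,2).astype(float),K,np.array(c["dist_coeffs"],float)).reshape(h,w,2)
    z=c["z_map"]
    P=np.stack([n[...,0]*z,-n[...,1]*z,-z],-1)
    q=np.array(c["orientation"])
    return P@R.from_quat(q,scalar_first=True).as_matrix().T+np.array(c["origin"])
E
python3 - <<'E'
from h import *
print(robot.get_state())
for n in ("scene","top"):
    c=robot.camera(n); cv2.imwrite(f"pics/{n}0.png",c["image"][...,::-1]); P=pts(c); np.savez(f"{n}.npz",P=P,im=c["image"],z=c["z_map"]); print(n,c["origin"],c["orientation"],c["fx"],c["dist_coeffs"])
    im=c["image"].astype(int); z=P[...,2]
    m=((z>.125)&(z<.145)&(im.max(-1)<90)&(c["z_map"]>0)).astype(np.uint8)
    k,l,s,ce=cv2.connectedComponentsWithStats(m)
    for i in range(1,k):
        if s[i,4]>15: Q=P[l==i]; print(s[i],ce[i],np.median(Q,0),np.ptp(Q,axis=0))
E
```

```text
{'time': 0.0, 'qpos': array([-1.27699312e+00,  1.26369736e-01, -4.06098265e-02,  1.40540672e+00,
       -6.69288361e-06,  1.57076472e+00]), 'qd': array([-2.15669864e-03, -1.55693388e-04,  1.88375130e-03,  5.39911747e-04,
        8.40659486e-05,  2.26317577e-03]), 'joint_efforts': array([ 1.04460472e-03, -4.35921371e+01,  3.52918875e+01,  1.75958569e-02,
        1.61530761e-04, -5.86518780e-06]), 'tool_pos': array([ 0.15190028, -0.50205871,  0.19753307]), 'orientation': array([-7.85928813e-04,  9.89226724e-01,  1.46389402e-01, -1.19662113e-04]), 'wrist_force': array([-0.47373608, -0.01045628,  0.9604364 ]), 'moment': array([-0.02505115, -0.04036823,  0.00066138]), 'width': 1.001879377759325}
scene [0.17621014 0.45714763 0.88348796] [-0.20364918 -0.07947624  0.34771738  0.91175828] 472.4481186725239 [0.03073843 0.         0.         0.         0.        ]
[281 148  12  13 123] [286.60162602 153.49593496] [ 0.44331247 -0.27726778  0.13409606] [0.02837355 0.03556568 0.01127711]
[257 165  19  16 233] [265.70386266 172.04291845] [ 0.46224823 -0.20441839  0.13393271] [0.04155276 0.04477738 
[... 1729 characters left out ...]
919856 0.00688619]
[295 198  13  12 129] [300.86821705 203.37984496] [ 0.4491166  -0.28100351  0.13449588] [0.02524374 0.02791231 0.00528654]
[ 92 204  31   1  31] [107. 204.] [0.44133479 0.16387533 0.13139722] [0.00113982 0.06456697 0.01265375]
[128 204   9  21  40] [133.55 213.5 ] [0.42263889 0.09884564 0.1371202 ] [0.04569279 0.02155432 0.01976442]
[ 83 243  19   1  19] [ 92. 243.] [0.35278739 0.19092597 0.13909502] [0.00056664 0.03820724 0.00579451]
[103 243  34  15  77] [127.61038961 247.        ] [0.34895343 0.09750977 0.13360267] [0.02995181 0.0731716  0.01904096]
[136 315  62  69 190] [176.06842105 334.76842105] [ 0.1776871  -0.01835723  0.1379995 ] [0.14759656 0.13769109 0.01974123]
```

View pics/scene0.png

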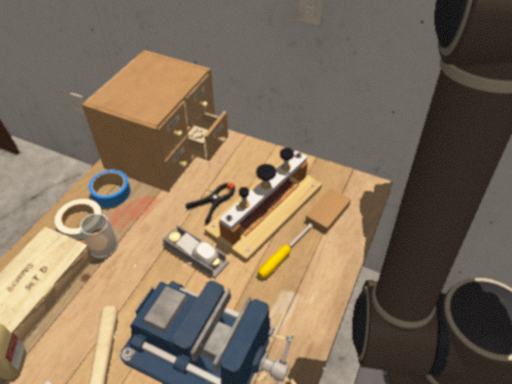

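View pics/top0.png

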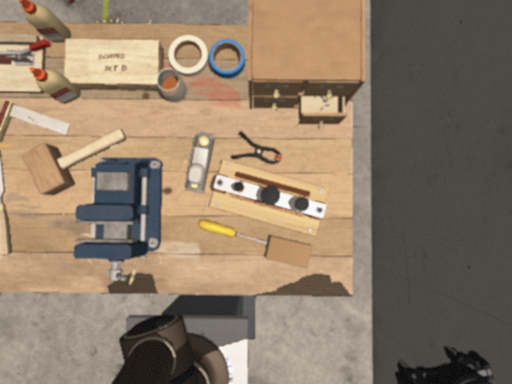

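```bash
python3 - <<'E'
from h import *
d=np.load("top.npz");P=d["P"];
# height map on 4cm grid, max z
for x in np.arange(.78,.05,-.05):
    print("%.2f"%x,end=" ")
    for y in np.arange(.2,-.65,-.05):
        m=(abs(P[...,0]-x)<.025)&(abs(P[...,1]-y)<.025)&(d["z"]>0)
        print("%4d"%(1000*P[m][:,2].max()) if m.any() else "  --",end="")
    print()
E
```

```text
0.78   57  58  57  89  87  37  39 213 213 213 213 213 213  --  --  --  --
0.73   57  54  70  88  87   4   3 212 212 213 213 213 213   2  --  --  --
0.68    4   3   3  11   3   3   3   3 156 153 101 156 102   5  --  --  --
0.63   45  41   4   9  31  29   5  19  14   4   3  55   4   3  --  --  --
0.58   44  19  38   4  32  34  19  19  20  17   3   4   3   2  --  --  --
0.53  122 124 123  13  48  48  87  81  32  21  20   4   3   2  --  --  --
0.48  124 126 121  15  41  84  94 136 137 137 137  67   4   2  --  --  --
0.43  162 163 162  10   4  22  21  22 137 136 138  94   3   2  --  --  --
0.38  159 158 158  13   2  29  26  16  25  25  20  21   3   2  --  --  --
0.33  164 164 163  10   2   2   3   7  25  28  28   4   3   1  --  --  --
0.28   39 128 132   7   2   3   4   2   2  26  27   4   4   0  --  --  --
0.23    2  11   2   3   2   4   2   2   3   2   3   3   2   1  --  --  --
0.18   --  -- 208 411 425 399  --  --  --  --  --  --  -- 401 428 403  --
0.13   --   1 206 296 326 369   3   3  --  --  --  --  -- 350 302  --  --
0.08   --  --  --  -- 216 191  14   4  --  --  --  --  --  --  --  --  --
```

Both views show the press with its bar turned about 14° from y. In the top view the knobs are: small (238,186), broad (269,195) in the middle, medium (301,203). The tools lie low around it. I'll shut the fingers and go above the broad knob.

drive_tool([
  [0.3,-0.15,0,0],
  [0.5,-0.25,0,0],
  [0.55,-0.27,0,0],
  [0.6,-0.28,0,0],
  [0.6,-0.28,0,0],
  [0.6,-0.28,0,0],
  [0.6,-0.28,0,0],
  [0.6,-0.28,0,0],
  [0.5,-0.25,0,0],
  [0.3,-0.2,0,0],
], gripper=0, grip_force=20)

```text
time: 1.35
tool_pos: [0.4681, -0.2081, 0.1977]
orientation: [-0.0, 0.989, 0.147, -0.0]
wrist_force: [-0.0, -0.1, -0.3]
width: 0.002
```

```bash
cat >> h.py <<'E'
def look(png):
    s=robot.get_state(); c=robot.camera("wrist")
    cv2.imwrite(png,c["image"][...,::-1])
    T=np.eye(4);T[:3,:3]=R.from_quat(s["orientation"],scalar_first=True).as_matrix();T[:3,3]=s["tool_pos"]
    T=T@np.array(c["hand_eye"])
    c["origin"]=T[:3,3]; c["orientation"]=R.from_matrix(T[:3,:3]).as_quat(scalar_first=True)
    P=pts(c); d=c["image"].astype(int).max(-1)<90; out=[]
    m=((P[...,2]>.105)&(P[...,2]<.15)&d&(c["z_map"]>0)).astype(np.uint8)
    k,l,st,ce=cv2.connectedComponentsWithStats(m)
    print(s["tool_pos"],s["wrist_force"],s["time"])
    for i in range(1,k):
        if st[i,4]>80:
            Q=P[l==i]; zt=np.percentile(Q[:,2],70); Q=Q[Q[:,2]>zt-.004]
            (a,b),r=cv2.minEnclosingCircle(Q[:,:2].astype(np.float32)*1000)
            print(st[i],ce[i].round(),"ctr %.1f %.1f r %.1f z %.1f"%(a,b,r,zt*1000))
E
python3 -c "
from h import *
look('pics/w1.png')"
```

```text
[ 0.46805397 -0.20813677  0.19766768] [-0.00366742 -0.12298976 -0.2915149 ] 1.35
[174 134  29  28 610] [188. 148.] ctr 484.5 -138.6 r 11.9 z 133.9
[ 236  167   51   49 1922] [261. 191.] ctr 465.7 -210.9 r 22.5 z 135.4
[311 214  36  35 957] [328. 231.] ctr 446.3 -283.4 r 16.5 z 135.6
```

View pics/w1.png

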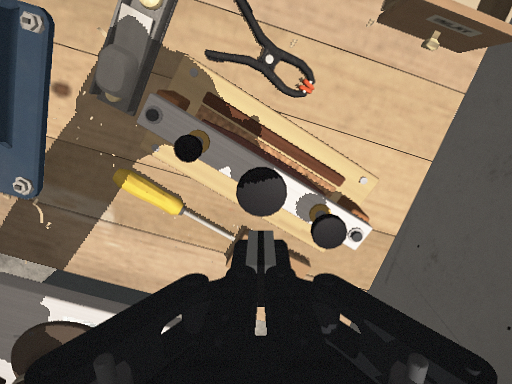

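The wrist view shows small (188,148), broad (261,191) and medium (328,231). The radii of 11.9, 22.5 and 16.5 mm confirm which is which. Next, a small correction and down onto the broad knob.

drive_tool([
  [-0.04,0.03,0.1,0],
  [0,0,0.2,0],
  [0,0,0.2,0],
  [0,0,0.2,0],
  [0,0,0.1,0],
  [0,0,0.04,0],
  [0,0,0.04,0],
  [0,0,0.04,0],
  [0,0,0.04,0],
  [0,0,0.04,0],
])

```text
time: 2.65
tool_pos: [0.4649, -0.2128, 0.1232]
orientation: [0.0, 0.989, 0.146, 0.0]
wrist_force: [0.6, 0.1, -0.6]
width: -0.001
```

```bash
python3 -c "
from h import *
look('pics/w2.png')
for i in range(3): robot.camera('top'); print(robot.get_state()['wrist_force'],robot.get_state()['tool_pos'])
"
```

```text
[ 0.46487896 -0.21279409  0.12323991] [ 0.5836479   0.07162886 -0.5979175 ] 2.65
[ 131  142   43   40 1295] [152. 161.] ctr 484.7 -138.7 r 11.8 z 133.8
[ 221  188   71   60 2909] [255. 215.] ctr 465.8 -210.8 r 22.8 z 135.3
[ 324  247   51   44 1363] [351. 267.] ctr 447.2 -283.6 r 16.9 z 135.3
[0.00491349 0.45363334 0.19244677] [ 0.46462108 -0.21263561  0.12295912]
[ 0.44905032 -0.29054951  0.24861375] [ 0.46468979 -0.21270617  0.12315332]
[-0.12480793 -0.64396905  0.66042617] [ 0.46477104 -0.2127397   0.12328968]
```

View pics/w2.png

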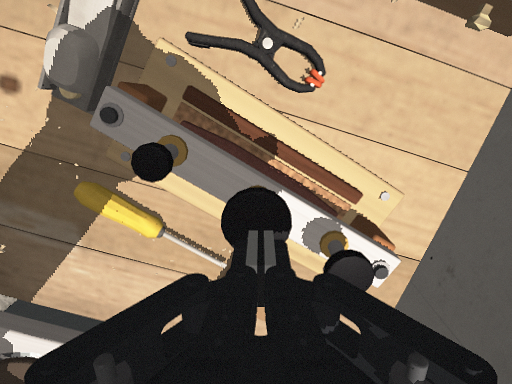

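The broad knob is still at 135 mm although the TCP reads 123 mm with no force. I'll check where the fingertips show up in the depth map.

```bash
python3 - <<'E'
from h import *
s=robot.get_state(); c=robot.camera("wrist")
H=np.array(c["hand_eye"]); print(H.round(3), c["fx"],c["cx"],c["cy"],c["dist_coeffs"])
T=np.eye(4);T[:3,:3]=R.from_quat(s["orientation"],scalar_first=True).as_matrix();T[:3,3]=s["tool_pos"]
T=T@H; c["origin"]=T[:3,3]; c["orientation"]=R.from_matrix(T[:3,:3]).as_quat(scalar_first=True)
P=pts(c)
for v in range(184,300,6): print(v,[(P[v,u]*1000).round().astype(int).tolist() for u in (235,253,261,270,283)])
# TCP projected
p=np.linalg.inv(H)@[0,0,0,1]; print("tcp px",c["cx"]+c["fx"]*p[0]/-p[2],c["cy"]+c["fy"]*p[1]/p[2],p)
# other cameras: knob and finger heights
for n in("scene","top"):
    d=robot.camera(n);Q=pts(d);cv2.imwrite(f"pics/{n}2.png",cv2.resize(d["image"][130:230,200:340] if n=="scene" else d["image"][140:240,200:340],None,fx=5,fy=5,interpolation=2)[...,::-1])
E
```

```text
[[-0.     0.951  0.31   0.078]
 [ 1.     0.    -0.     0.001]
 [-0.     0.31  -0.951 -0.175]
 [ 0.     0.     0.     1.   ]] 282.9645504796805 260.3763302905666 189.2014818153591 [-0.03056165  0.          0.          0.          0.        ]
184 [[472, -191, 85], [476, -205, 86], [477, -211, 85], [480, -218, 86], [468, -237, 31]]
190 [[467, -193, 86], [486, -203, 134], [488, -208, 134], [488, -214, 127], [477, -229, 84]]
196 [[479, -193, 132], [483, -204, 136], [485, -209, 136], [486, -214, 135], [473, -231, 84]]
202 [[476, -194, 135], [480, -205, 135], [481, -210, 135], [482, -215, 134], [484, -223, 134]]
208 [[472, -195, 134], [476, -206, 136], [477, -211, 135], [479, -216, 135], [481, -224, 134]]
214 [[468, -197, 134], [472, -207, 135], [473, -212, 136], [475, -217, 136], [477, -225, 136]]
220 [[465, -198, 136], [468, -208, 136], [469, -213, 135], [471, -219, 135], [473, -226, 136]]
226 [[460, -199, 134], [464, -210, 135], [465, -214, 135], [467, -220, 136], [469, -228, 135]]
232 [[456, -200, 135], [473, -208, 162], [474, -212, 161], [476, -216, 163], [466, -229, 136]]
238 [[452, -
[... 425 characters left out ...]
, [476, -215, 191], [474, -222, 185]]
268 [[474, -201, 201], [472, -209, 194], [473, -212, 194], [477, -215, 198], [480, -219, 200]]
274 [[473, -201, 202], [474, -208, 201], [469, -213, 193], [477, -215, 202], [479, -219, 203]]
280 [[473, -201, 206], [475, -208, 206], [467, -214, 193], [477, -214, 206], [478, -219, 206]]
286 [[473, -202, 210], [475, -208, 210], [464, -215, 194], [477, -214, 210], [477, -219, 208]]
292 [[473, -202, 213], [472, -209, 210], [461, -216, 194], [477, -214, 214], [478, -219, 213]]
298 [[478, -202, 222], [466, -211, 205], [458, -217, 194], [476, -214, 216], [482, -217, 222]]
tcp px 258.2933105842351 218.4617511877957 [-0.00140453 -0.0197295  -0.19079626  1.        ]
```

View pics/scene2.png

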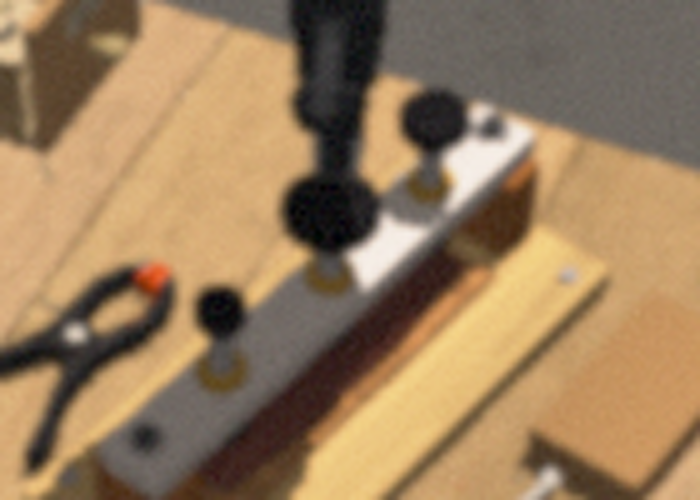

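```bash
python3 - <<'E'
from h import *
c=robot.camera("scene");P=pts(c)
for v in range(140,184,2): print(v,[(P[v,u]*1000).round().astype(int).tolist() for u in (262,265,267,269,272)])
E
```

```text
140 [[458, -172, 257], [452, -172, 259], [447, -171, 262], [445, -176, 259], [453, -212, 226]]
142 [[461, -180, 244], [449, -167, 259], [448, -173, 254], [447, -182, 248], [450, -205, 228]]
144 [[454, -163, 256], [449, -166, 255], [448, -174, 249], [454, -198, 226], [447, -198, 229]]
146 [[453, -161, 252], [447, -163, 253], [448, -175, 242], [454, -199, 219], [448, -201, 220]]
148 [[452, -159, 250], [446, -161, 250], [443, -162, 250], [443, -172, 242], [447, -199, 216]]
150 [[450, -156, 247], [445, -158, 248], [440, -157, 250], [437, -159, 250], [449, -203, 208]]
152 [[449, -152, 245], [443, -153, 247], [440, -156, 246], [435, -156, 248], [449, -204, 200]]
154 [[450, -155, 237], [176, 457, 883], [440, -158, 239], [436, -157, 241], [443, -190, 209]]
156 [[461, -179, 206], [454, -180, 207], [451, -183, 206], [442, -172, 220], [453, -215, 178]]
158 [[470, -201, 177], [462, -198, 182], [459, -200, 182], [455, -202, 182], [454, -218, 168]]
160 [[471, -203, 169], [462, -198, 177], [458, -199, 178], [454, -200, 179], [454, -218, 162]]
162 [[472, -204, 162], [462, -198, 171], [459, -201, 170
[... 282 characters left out ...]
6], [460, -217, 136], [455, -222, 134]]
170 [[472, -206, 135], [466, -209, 135], [462, -211, 134], [458, -211, 136], [451, -212, 139]]
172 [[470, -201, 134], [465, -206, 132], [460, -205, 135], [455, -206, 136], [449, -209, 136]]
174 [[467, -194, 135], [461, -198, 135], [457, -198, 136], [453, -201, 135], [448, -205, 133]]
176 [[465, -189, 135], [459, -193, 134], [455, -194, 135], [450, -194, 137], [445, -200, 134]]
178 [[463, -187, 131], [456, -186, 135], [453, -190, 133], [449, -193, 132], [445, -199, 128]]
180 [[464, -187, 125], [458, -190, 124], [452, -189, 128], [450, -194, 125], [457, -230, 86]]
182 [[474, -211, 89], [463, -202, 104], [459, -204, 103], [458, -214, 94], [455, -224, 86]]
```

Both the wrist and scene depth maps show the shut fingertips ending at about z = 158 mm while the TCP reads 123 mm. The true tips are therefore about 35 mm above the reported TCP, though xy is right. I'll keep descending in small steps and watch the force.

drive_tool([
  [0,0,0.08,0],
  [0,0,0.08,0],
  [0,0,0.04,0],
  [0,0,0.04,0],
  [0,0,0.04,0],
  [0,0,0.03,0],
  [0,0,0.03,0],
  [0,0,0,0],
  [0,0,0,0],
  [0,0,0,0],
])

```text
time: 4.3
tool_pos: [0.4648, -0.2128, 0.0978]
orientation: [0.0, 0.989, 0.146, 0.0]
wrist_force: [-0.6, -0.1, 0.5]
width: -0.001
```

```bash
python3 -c "
from h import *
look('pics/w3.png')"
```

```text
[ 0.46481985 -0.21277082  0.09783888] [-0.5699518  -0.12935613  0.45759462] 4.3
[ 109  149   52   47 1830] [135. 171.] ctr 485.0 -138.5 r 12.4 z 133.8
[ 216  198   79   68 3460] [254. 228.] ctr 465.9 -210.5 r 22.8 z 131.1
[339 265  51  40 901] [366. 282.] ctr 452.6 -284.6 r 15.2 z 135.1
```

View pics/w3.png

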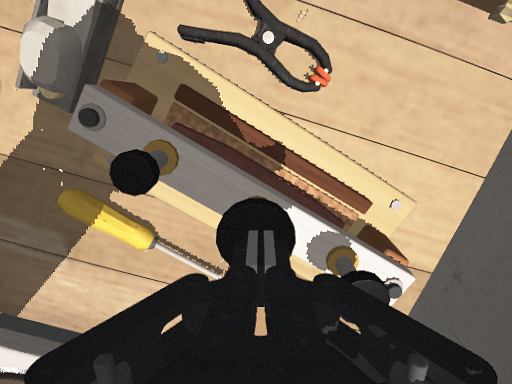

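```bash
python3 - <<'E'
from h import *
s=robot.get_state(); c=robot.camera("wrist"); H=np.array(c["hand_eye"])
c["origin"]=H[:3,3]; c["orientation"]=R.from_matrix(H[:3,:3]).as_quat(scalar_first=True)
P=pts(c)*1000; dark=(P[...,2]<-40)
# gripper surfaces in tool frame: farthest-forward z per |y| bin
for a in range(-80,80,10):
    m=dark&(P[...,1]>=a)&(P[...,1]<a+10)&(abs(P[...,0])<40)&(c["z_map"]>0)
    if m.any(): print(a,P[m][:,2].max().round(),P[m][:,0].min().round(),P[m][:,0].max().round())
E
```

```text
-70 -117.0 9.0 11.0
-60 -105.0 8.0 13.0
-50 -93.0 -4.0 13.0
-40 -81.0 -12.0 12.0
-30 -77.0 -12.0 13.0
-20 -42.0 -1.0 20.0
-10 -40.0 -15.0 20.0
0 -40.0 -14.0 19.0
10 -40.0 5.0 20.0
20 -75.0 -11.0 17.0
30 -78.0 -12.0 12.0
40 -89.0 -10.0 12.0
50 -103.0 5.0 13.0
60 -114.0 9.0 13.0
```

The tips sit on the broad knob, which has moved down 4 mm. The knuckles are at least 40 mm above the tips, so they clear the neighbouring knobs. Continuing down.

drive_tool([
  [0,0,0.04,0],
  [0,0,0.04,0],
  [0,0,0.04,0],
  [0,0,0.04,0],
  [0,0,0.03,0],
  [0,0,0.02,0],
  [0,0,0.01,0],
  [0,0,0,0],
  [0,0,0,0],
  [0,0,0,0],
])

```text
time: 5.65
tool_pos: [0.4648, -0.2128, 0.0814]
orientation: [0.0, 0.989, 0.146, 0.0]
wrist_force: [-0.4, -0.7, 4.7]
width: -0.002
```

```bash
python3 -c "
from h import *
look('pics/w4.png')"
```

```text
[ 0.46483892 -0.21279748  0.08144694] [-0.36669988 -0.69334275  4.6689475 ] 5.65
[  92  155   59   52 2320] [121. 180.] ctr 484.8 -139.0 r 12.0 z 133.8
[ 216  199   79   68 4364] [255. 234.] ctr 470.1 -212.6 r 13.6 z 125.8
[351 280  51  32 397] [378. 294.] ctr 458.9 -285.6 r 10.4 z 133.4
[340 315  21  19 120] [350. 323.] ctr 441.4 -273.3 r 7.6 z 135.4
```

Force 4.7 N, so the foot seems to be on the blank. I'll press slightly more and confirm, then lift.

drive_tool([
  [0,0,0.01,0],
  [0,0,0.01,0],
  [0,0,0,0],
  [0,0,0,0],
  [0,0,0,0],
  [0,0,0,0],
  [0,0,0,0],
  [0,0,0,0],
  [0,0,0,0],
  [0,0,0,0],
])

```text
time: 6.95
tool_pos: [0.4649, -0.2128, 0.0803]
orientation: [0.0, 0.989, 0.146, 0.0]
wrist_force: [-1.6, 1.1, 8.0]
width: -0.007
```

The force rose at 3 N/mm (8 N now), so the broad plunger is on its stop. Lifting and moving above the medium knob.

drive_tool([
  [0,0,-0.1,0],
  [0,0,-0.2,0],
  [0,0,-0.25,0],
  [-0.11,0.18,0,0],
  [-0.15,0.25,0,0],
  [-0.15,0.25,0,0],
  [-0.1,0.15,0,0],
  [0,0,0,0],
  [0,0,0,0],
  [0,0,0,0],
])

```text
time: 8.2
tool_pos: [0.4463, -0.2829, 0.121]
orientation: [-0.0, 0.989, 0.147, 0.0]
wrist_force: [0.2, -0.3, -0.3]
width: 0.001
```

```bash
python3 -c "
from h import *
look('pics/w5.png')"
```

```text
[ 0.44632341 -0.28289335  0.12102838] [ 0.24131701 -0.31974097 -0.28143146] 8.2
[  13   77   62   43 1891] [40. 98.] ctr 484.5 -139.0 r 12.3 z 133.6
[ 128  124   72   69 3765] [163. 158.] ctr 465.5 -211.4 r 22.9 z 115.8
[ 234  199   52   42 1549] [259. 219.] ctr 446.7 -283.4 r 16.6 z 135.5
```

View pics/w5.png

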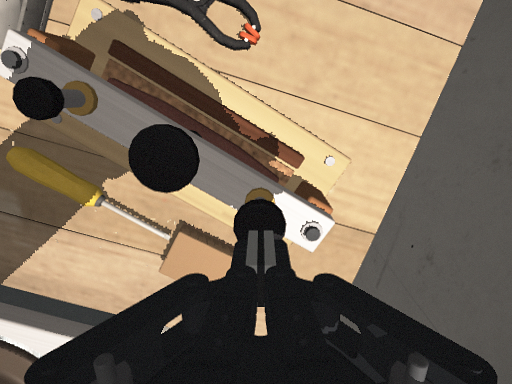

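The broad knob (163,158) reads z = 115.8 mm, so it is down, and the tool is centred over the medium knob. Pushing it.

drive_tool([
  [0,0,0.12,0],
  [0,0,0.1,0],
  [0,0,0.04,0],
  [0,0,0.04,0],
  [0,0,0.04,0],
  [0,0,0.04,0],
  [0,0,0.04,0],
  [0,0,0.04,0],
  [0,0,0.04,0],
  [0,0,0.03,0],
])

```text
time: 9.5
tool_pos: [0.4462, -0.2834, 0.0812]
orientation: [-0.0, 0.989, 0.146, 0.0]
wrist_force: [-0.6, 0.8, 5.1]
width: -0.002
```

drive_tool([
  [0,0,0.01,0],
  [0,0,0.005,0],
  [0,0,0,0],
  [0,0,0,0],
  [0,0,0,0],
  [0,0,0,0],
  [0,0,0,0],
  [0,0,-0.15,0],
  [0,0,-0.2,0],
  [0,0,-0.2,0],
])

```text
time: 10.75
tool_pos: [0.4464, -0.2837, 0.1227]
orientation: [0.0, 0.989, 0.146, 0.0]
wrist_force: [-0.5, -0.9, -0.5]
width: -0.004
```

```bash
python3 -c "
from h import *
look('pics/w6.png')"
```

```text
[ 0.4464122  -0.28366706  0.12268752] [-0.45452337 -0.91753178 -0.49591341] 10.75
[  14   77   61   43 1859] [41. 98.] ctr 484.6 -139.6 r 12.1 z 133.6
[ 128  124   71   68 3705] [163. 157.] ctr 465.5 -211.5 r 22.8 z 115.8
[ 235  189   47   44 1628] [258. 211.] ctr 446.6 -283.4 r 16.5 z 115.9
```

Medium is down (115.9 mm). On to the small knob.

drive_tool([
  [0.1,-0.16,0,0],
  [0.15,-0.25,0,0],
  [0.2,-0.32,0,0],
  [0.2,-0.32,0,0],
  [0.2,-0.32,0,0],
  [0.13,-0.22,0,0],
  [0.07,-0.11,0,0],
  [0,0,0,0],
  [0,0,0,0],
  [0,0,0,0],
])

```text
time: 12.05
tool_pos: [0.4845, -0.1391, 0.1214]
orientation: [0.0, 0.989, 0.146, -0.0]
wrist_force: [0.2, -0.3, 0.4]
width: 0.0
```

```bash
python3 -c "
from h import *
look('pics/w7.png')"
```

```text
[ 0.48449813 -0.13914065  0.12135855] [ 0.19625811 -0.34844489  0.36717263] 12.05
[240 202  36  38 853] [257. 219.] ctr 485.0 -138.6 r 11.5 z 133.8
[ 312  232   62   54 2405] [344. 257.] ctr 465.9 -211.0 r 22.8 z 115.8
[ 394  282   47   40 1331] [417. 301.] ctr 447.3 -283.1 r 17.0 z 115.8
```

drive_tool([
  [0,0,0.12,0],
  [0,0,0.1,0],
  [0,0,0.04,0],
  [0,0,0.04,0],
  [0,0,0.04,0],
  [0,0,0.04,0],
  [0,0,0.04,0],
  [0,0,0.04,0],
  [0,0,0.04,0],
  [0,0,0.03,0],
])

```text
time: 13.35
tool_pos: [0.4847, -0.1386, 0.0815]
orientation: [0.0, 0.989, 0.146, 0.0]
wrist_force: [-2.7, -0.4, 4.6]
width: 0.002
```

drive_tool([
  [0,0,0.01,0],
  [0,0,0.005,0],
  [0,0,0,0],
  [0,0,0,0],
  [0,0,0,0],
  [0,0,-0.15,0],
  [0,0,-0.3,0],
  [0,0,-0.4,0],
  [0,0,-0.2,0],
  [0,0,0,0],
])

```text
time: 14.6
tool_pos: [0.4855, -0.1388, 0.1603]
orientation: [0.0, 0.989, 0.146, 0.001]
wrist_force: [0.1, 0.8, -0.9]
width: 0.0
```

```bash
python3 - <<'E'
from h import *
look('pics/w8.png')
a=np.load("top.npz"); c=robot.camera("top")
d=abs(c["image"].astype(int)-a["im"]).max(-1)[120:300,60:370]
cv2.imwrite("pics/top8.png",cv2.resize(np.hstack([c["image"][120:300,180:340],a["im"][120:300,180:340]]),None,fx=2.4,fy=2.4)[...,::-1])
E
```

```text
[ 0.48550609 -0.13878264  0.16029968] [ 0.0975489   0.79563479 -0.93413967] 14.6
[245 182  27  28 607] [258. 195.] ctr 485.0 -138.3 r 11.3 z 115.9
[ 305  213   52   49 1996] [330. 237.] ctr 465.6 -210.8 r 22.6 z 115.9
[ 376  257   39   36 1043] [395. 274.] ctr 446.7 -283.3 r 17.3 z 115.9
```

View pics/top8.png

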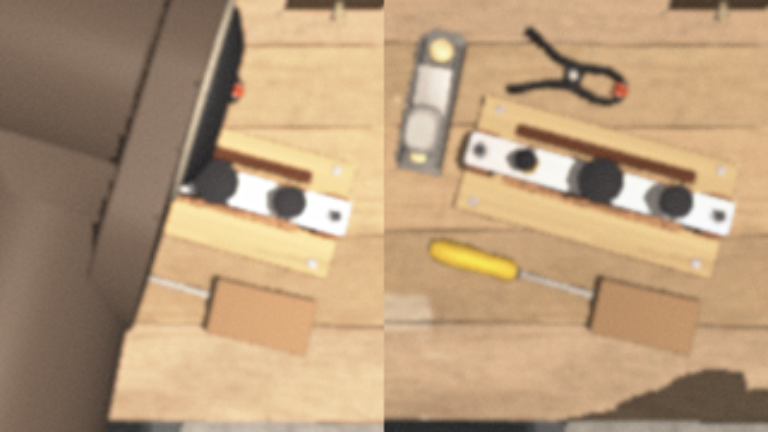

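All three knob tops read 115.9 mm. In the top view (left now, right at the start) the sanding block, the screwdriver shaft and the clamp tip are unmoved, and the arm is clear. Handing in.

```bash
python3 -c "
from plant import robot
print(robot.hand_in())"
```

```text
the job is handed in; nothing more can be done
None
```

I pushed the three plungers down with the shut fingertips in the required order: broad, then medium, then small. I handed in at about 15 s; no verdict was reported.

**Last checks:**
- **Plungers:** All three knob tops measured 115.9 mm in the wrist view, against 116 mm when the foot rests on the blank.
- **Force:** The highest wrist force I read was 8 N, on the broad knob. I took no reading at the deepest point of the other two pushes, where I estimate about 8 N.
- **Tools:** The sanding block and the visible parts of the screwdriver and clamp had not moved in the last top view. The arm hid the block plane and the rest of those two, so I did not check them. I felt no unexpected contact.

**Disagreement:** The shut fingertips ended about 34 mm above the reported TCP, not at it. My first descent therefore stopped short of the broad knob. The wrist and scene depth maps both showed this, and I corrected for it in every push.

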